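# Cull the snapped handle, then hold a sound one against the sprung stop

### The arm

A 6-joint arm with a two-finger parallel gripper is mounted at the origin on the work surface. World frame = base frame: x ahead of the robot, y to its left, z up, the work surface at z = 0. Lengths are in mm, angles in rad, forces in N, time in s.
With the tool pointing down it reaches from about 350 to 975 mm from the base axis. Payload 7.1 kg.
Tool frame: the origin (TCP) lies at the centre of the arm's flange, where the gripper is bolted on; the fingertips stand 182 mm ahead of it and the grasp point (between the pads) lies 163 mm ahead of it; z points along the fingers, y is the line along which they close (so a half turn about z gives the same grasp; the last joint's range is limited). The gripper opens to 88 mm and grips with 3 to 60 N. Pads are 20 mm wide; open, the fingers measure 115 mm over their backs; the gripper's body (75 mm by 178 mm) begins 61 mm behind the grasp point.
Start: joints at [1.216, 0.423, 1.63, -0, 1.089, -0.019], TCP at [205.921, 590.087, 404.675] pointing down, gripper open.
Joint ranges: [-3, 3], [-0.9, 2.11], [0.09, 2.58], [-1.31, 4.45], [0.11, 2.69], [-2.54, 2.54]. Speed limits (rad/s): [2.39, 2.39, 3.01, 3.14, 3.14, 3.14].

### API

Orientations are given as a rotation vector (axis times angle).
In Python, from workcell import readout, get_image, ctrl gives the robot as it stands.
- The arm moves only by the tool step_arm, never from a script. Its argument "targets" is a list that holds one entry, the list of rows, each a list of 7 numbers: the shift along the world's x, y, z as a fraction of full scale, then the turn, a rotation vector about the world's x, y, z as a fraction of full scale, then the opening, from 0 (shut) to 1 (fully open). In form: [[[dx, dy, dz, wx, wy, wz, claw], ...]]. A call has exactly 5 rows; each row shifts and turns the commanded pose from where the row before left it; what a row does not reach is not made up. Full scale, the value 1, is 0.05 m for a shift and 4 degrees for a turn. A row lasts 1/8 s, in which the tool goes at most 62.5 mm and 10.7 degrees, less where a joint would pass 70% of its speed; a pose out of reach is approached as far as the arm can. A call with a number of a shift or a turn outside -1 to 1 is refused whole. A call with a gripper value outside its range is refused whole. The fingers move at their own pace and stop on an object; the grip force is fixed at half the most. Time passes only in rows, so rows that do not move let the fingers close, or fill a call up. It gives the time, the measured TCP pose, the force, the opening and the grip force at its end, in the units of the state.
- readout.get_obs(): the state, without advancing time (a new reading comes with each control period).
- get_image(name): name is "scene" or "side" or "wrist"; returns a dict with "pixels" (480x640x3 uint8, red, green, blue), "intrinsics" (3x3 intrinsics, pixels), "extrinsics" (4x4, takes a point from world to camera coordinates). Camera axes: x right, y down, z forward; pixel columns grow to the right and rows downward; lengths in mm; the calibration is good to about 2 mm. A picture is of the moment at which its call begins. There is no depth.
- ctrl.close_job(): hands the job in; it is judged then, once.
The state is a dict: "t": time; "qpos": joint angles; "qvel": joint speeds; "joint_torque": joint torques, N m; "ee_pos": TCP position; "orientation": TCP orientation; "ft_force": force on the tool from outside, world axes, zero at the start; "moment": the same for the moment, N m; "width": finger opening in mm; "grasp_force": force on a finger pad.
Only numpy, scipy, OpenCV 4.12 (cv2) and the standard library are available. Lean on these libraries where they do the work, as an engineer would, in place of code of your own. Each camera call takes 0.05 s, during which the arm holds its last target. There are 200 camera calls.

### The job

One of the three wooden carry handles is snapped short: take it out of the batch, lay it in the grey scrap tray and let go of it. Then set either one of the two whole handles flat on the plywood ware board, press the long side of its foot flush against the middle of the sprung stop bar until the bar has given about half its travel, never all the way, and finish still holding it pressed there so that I can screw it down. Keep the snapped handle off the stop bar, and leave the spare handle, the banding wheel, the bowl and the clay pot where they are.

Things in the scene. Friction and masses are not known exactly. Their poses are not given: they have to be found in the camera images.
- handle_a_mid (a point): A carry handle of plain wood, whole: a flat rectangular foot 44 mm (x) by 110 mm (y) by 16 mm high, standing on it along the middle an upright fin 16 mm thick (x), 70 mm long (y), reaching 60 mm above the underside. About 90 g. This point is the middle of the fin, 38 mm above the underside and central in length and width; x across the foot, y along it, z up.
- handle_b_mid (a point): A carry handle of plain wood, whole: a flat rectangular foot 44 mm (x) by 110 mm (y) by 16 mm high, standing on it along the middle an upright fin 16 mm thick (x), 70 mm long (y), reaching 60 mm above the underside. About 90 g. This point is the middle of the fin, 38 mm above the underside and central in length and width; x across the foot, y along it, z up. The same as the other whole one; either will do.
- handle_c_mid (a point): The snapped handle: same wood and section, but its +y end is broken off through foot and fin, so the foot is only 75 mm long and the fin 55 mm, flush with the break at the +y end. About 65 g. This point is the middle of what is left of the fin, 38 mm above the underside; the foot reaches 47.5 mm to -y and 27.5 mm to +y of it. x across, y along, z up. The three handles stand upright on the bench in a loose row, in any order.
- tray: Grey open scrap tray, fixed, 160 x 160 mm outside, 45 mm high, walls and floor 5 mm. Origin: centre of its underside; x, y along its sides, z up.
- board: Plywood ware board, fixed on the bench, 220 mm (x) by 200 mm (y), 12 mm thick, carrying the sprung stop. Origin: centre of its underside. The handle is pressed along the board's +x, away from its open half. The stop bar's face stands at x = +30 mm when at rest; behind it a fixed rail (x = 66 to 84 mm, 150 mm long, its top 25 mm above the underside).
- bar_face (a point): Centre of the pressing face of the sprung stop bar, a dark wooden bar 130 mm long (y), 16 mm thick, its top 13 mm above the board's top and its lower edge 1 mm above it. This point moves with the bar; it lies 19 mm above the board's underside, axes as the board's: the face looks to -x.
- stop_bar (a joint): How far the sprung bar has been pushed along the board's +x: 0 at rest, 0.020 m when it bottoms against the rail. Spring: 3 N to start it, then 0.25 N per mm, so 5.5 N at half travel.
- wheel: Bystander: grey banding wheel, 130 mm across, 70 mm high, loose, origin under its centre.
- bowl: Bystander: green plastic bowl, 130 mm across, 75 mm high, loose, origin under its centre.
- pot: Bystander: small clay pot, 76 mm across, 60 mm high, loose, origin under its centre.
There are look-alikes about, which are no part of the job. What is shaped like the part that bears handle_b_mid but blue is not meant.

How it is judged (in metres and radians):
On the way:
1. the snapped handle lies in the scrap tray, let go (x of handle_c_mid in the frame of tray between -0.06 and 0.06 m and y of handle_c_mid in the frame of tray between -0.06 and 0.06 m and z of handle_c_mid in the frame of tray between 0 and 0.055 m and contact force between handle_c and the fingers below 0.3 N), for 0.2 s.
At the end, for the whole second after the job is handed in: Snapped handle in the tray, let go. One whole handle, touched by the fingers, flat on the board and flush with the bar (0.1 rad), centred within 15 mm; bar steady, pushed in 5 to 15 of its 20 mm, contact force 3.5 to 9.5 N. Spare handle moved under 30 mm (all of step 1 and value of joint stop_bar between 0.005 and 0.015 m and velocity of joint stop_bar between -0.005 and 0.005 m/s and ((contact force between handle_a and stop_bar between 3.5 and 9.5 N and y of handle_a_mid in the frame of bar_face between -0.015 and 0.015 m and x of handle_a_mid in the frame of bar_face between -0.03 and -0.016 m and angle between the y axis of handle_a_mid and the y axis of bar_face, either way round below 0.1 rad and angle between handle_a_mid's own z axis and vertical below 0.1 rad and z of handle_a_mid in the frame of board between 0.044 and 0.056 m and contact force between handle_a and the fingers above 1 N and linear speed of handle_a below 0.01 m/s and distance of handle_b_mid from where it was at the start of the episode below 0.03 m) or (contact force between handle_b and stop_bar between 3.5 and 9.5 N and y of handle_b_mid in the frame of bar_face between -0.015 and 0.015 m and x of handle_b_mid in the frame of bar_face between -0.03 and -0.016 m and angle between the y axis of handle_b_mid and the y axis of bar_face, either way round below 0.1 rad and angle between handle_b_mid's own z axis and vertical below 0.1 rad and z of handle_b_mid in the frame of board between 0.044 and 0.056 m and contact force between handle_b and the fingers above 1 N and linear speed of handle_b below 0.01 m/s and distance of handle_a_mid from where it was at the start of the episode below 0.03 m))); the arm keeps its last pose, push and grip.
It fails at once if the stop bar is driven to the end of its travel (value of joint stop_bar above 0.019 m).
It fails at once if the snapped handle is pressed against the stop bar (contact force between handle_c and stop_bar above 1 N).
It fails at once if the banding wheel is disturbed (distance of wheel from where it was at the start of the episode above 0.03 m).
It fails at once if the bowl is disturbed (distance of bowl from where it was at the start of the episode above 0.03 m).
It fails at once if the clay pot is disturbed (distance of pot from where it was at the start of the episode above 0.03 m).
It also fails if it takes over 48 s, if anything falls off the work surface, if the arm or the gripper's body presses on something with over 40 N, if the wrist force passes 120 N, or if a joint passes its speed limit or range.

## Working session

There is one attempt and no reset: what is moved stays moved. The work goes in short steps, Python scripts to look and compute and a tool call to move; the robot and the scene stay as the last step left them, time stands still between calls to the robot, and variables do not carry over. Pictures are saved under pics/ and viewed, at most 10 in all, crops included, and the job is handed in when it is done.

Besides the shell and the picture viewer there is one more tool, called by a JSON object that holds its "op" and its "data". step_arm: Moves the arm, as the interface text tells. Shift numbers are shares of 0.05 m and turn numbers shares of 4 degrees, none past 1 either way. Its arguments: {"type":"object","properties":{"targets":{"type":"array"}},"required":["targets"]}

```bash
mkdir -p pics
cat > h.py <<'E'
import numpy as np, cv2
from workcell import readout, get_image, ctrl
def grab(n,f):
    d=get_image(n); cv2.imwrite('pics/'+f+'.png',d['pixels'][:,:,::-1]); np.savez('pics/'+f+'.npz',**d); return d
def load(f): return np.load('pics/'+f+'.npz')
def ray(d,uv,z):
    K=np.array(d['intrinsics']);E=np.array(d['extrinsics']);R=E[:3,:3];c=-R.T@E[:3,3]
    v=R.T@np.linalg.inv(K)@np.array([uv[0],uv[1],1.]); return c+v*(z-c[2])/v[2]
def proj(d,p):
    E=np.array(d['extrinsics']);q=np.array(d['intrinsics'])@(E[:3,:3]@np.array(p)+E[:3,3]); return q[:2]/q[2]
E
python3 - <<'E'
from h import *
grab('scene','s1');grab('side','d1')
o=readout.get_obs();print(o)
for f in 's1','d1':
    E=load(f)['extrinsics'];print(-E[:3,:3].T@E[:3,3])
E
```

```text
{'t': 0.1, 'qpos': array([ 1.21597547e+00,  4.23734111e-01,  1.63059617e+00, -1.02902227e-05,
        1.08862536e+00, -1.89950883e-02]), 'qvel': array([ 0.00054056, -0.00195587, -0.00406671, -0.00018751, -0.00022409,
       -0.00010246]), 'joint_torque': array([-3.11891354e-04, -5.45609164e+01, -2.74325019e+01,  6.45169965e-02,
        1.87739090e-02, -1.12275049e-05]), 'ee_pos': array([205.85402249, 589.85822647, 404.00503774]), 'orientation': array([-5.24990175e-01, -3.09716810e+00,  2.10617418e-03]), 'ft_force': array([ 0.04798785,  0.40125736, -0.37629643]), 'moment': array([-0.09325065, -0.03325008, -0.00915478]), 'grasp_force': 0.0, 'width': 87.50928344441955}
[1473.97072727  730.52429991  978.01546288]
[ 230.73609766 -829.8282315  1050.58342443]
```

View pics/s1.png

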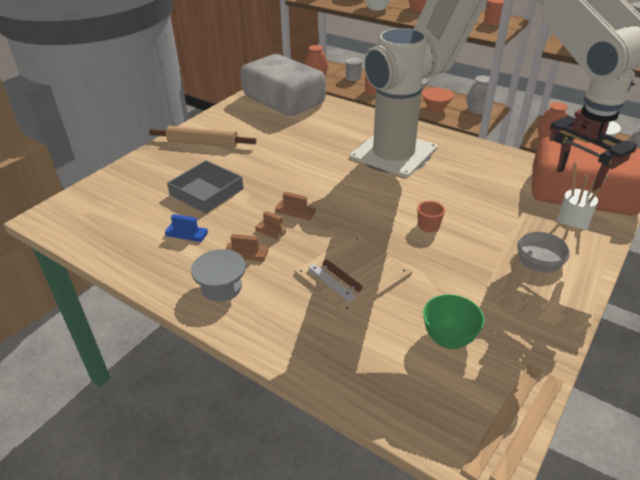

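View pics/d1.png

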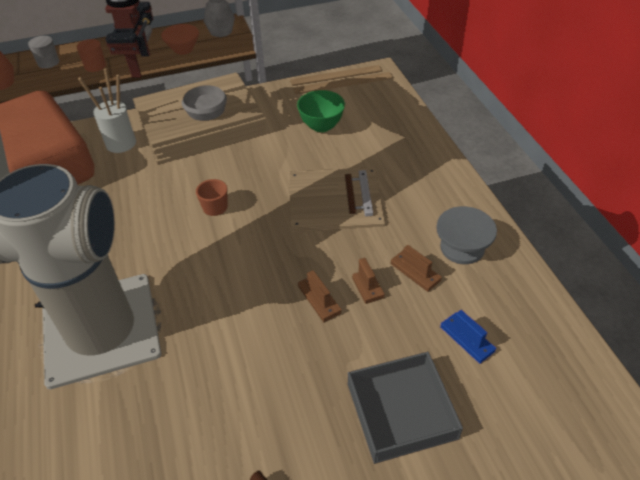

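The scene shows the bar and rail on the board at about (337,278), and handles at (296,205), (271,225) and (247,247). In the side view the handles are at (320,295), (368,280) and (416,266), with the middle one short (snapped). The tray is at (405,405), the board at (337,198) and the wheel at (465,235). I'll enlarge both views to pick corners.

Run:
```python
from h import *
def crop(f,x,y,w,h,s,out):
    im=cv2.imread(f'pics/{f}.png')[y:y+h,x:x+w]
    im=cv2.resize(im,None,fx=s,fy=s,interpolation=cv2.INTER_CUBIC)
    for i in range(0,w,20): cv2.putText(im,str(x+i),(i*s,10),0,.35,(255,0,0),1); cv2.line(im,(i*s,12),(i*s,18),(255,0,0))
    for i in range(0,h,20): cv2.putText(im,str(y+i),(0,i*s+4),0,.35,(0,0,255),1); 
    cv2.imwrite(f'pics/{out}.png',im)
crop('d1',280,160,170,165,4,'x'); 
im=cv2.imread('pics/x.png'); cv2.imwrite('pics/d1c.png',cv2.resize(im,None,fx=.9,fy=.9))
d=load('d1')
for n,uv,z in [('tray corners',(349,374),45),('',(430,355),45),('',(460,431),45),('',(376,462),45),
  ('bowlrim',(321,107),75),('wheel top',(466,230),70),('pot top',(212,191),60),('blue',(468,336),16)]: print(n,ray(d,uv,z).round())
# brown blobs
hsv=cv2.cvtColor(d['pixels'],cv2.COLOR_RGB2HSV)
m=cv2.inRange(hsv,(3,110,30),(13,255,200)); m[:240]=0; m[330:]=0; m[:,:285]=0
n,l,s,c=cv2.connectedComponentsWithStats(m)
for i in range(1,n):
  if s[i,4]>80: print(s[i],c[i].round(1),ray(d,c[i],20).round())
```

```text
tray corners [ 432. -292.   45.]
 [ 588. -305.   45.]
 [ 573. -457.   45.]
 [ 418. -460.   45.]
bowlrim [627. 464.  75.]
wheel top [785. -61.  70.]
pot top [290. 258.  60.]
blue [ 687. -275.   16.]
[ 391  246   50   45 1121] [416.2 267.6] [661. -85.  20.]
[353 258  32  45 759] [367.2 282.5] [547. -87.  20.]
[ 298  270   43   52 1045] [318.9 296.3] [440. -88.  20.]
```

View pics/d1c.png

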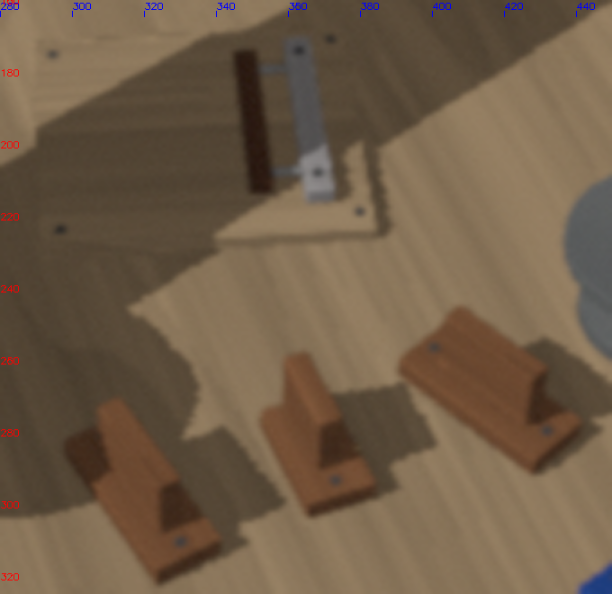

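Run:
```python
from h import *
d=load('d1')
P=lambda x,y,z: ray(d,(280+x/3.6,160+y/3.6),z)[:2]
def ln(n,a,b):
    v=b-a; print(n,a.round(1),b.round(1),'mid',((a+b)/2).round(1),'len',np.linalg.norm(v).round(1),'ang',np.degrees(np.arctan2(v[1],v[0])).round(1))
ln('R holes',P(546,430,16),P(434,347,16))
ln('R fin',P(537,376,60),P(450,313,60))
ln('M fin',P(331,420,60),P(297,355,60)); print('M hole',P(335,480,16)); ln('M footend',P(308,508,16),P(375,485,16))
ln('L fin',P(170,482,60),P(110,403,60)); print('L hole',P(180,540,16)); ln('L footend',P(155,575,16),P(220,540,16))
s=[P(53,54,12),P(330,38,12),P(360,211,12),P(60,229,12)]
ln('board top',s[0],s[1]);ln('bd bot',s[3],s[2]);ln('bd L',s[3],s[0]);ln('bd R',s[2],s[1]);print('c',np.mean(s,0))
ln('bar top left edge',P(250,193,25),P(234,53,25));ln('bar top right edge',P(271,189,25),P(256,50,25))
ln('rail top mid',P(318,195,25),P(298,38,25))
t=[ray(d,p,45)[:2] for p in [(349,374),(430,355),(460,431),(376,462)]];print('tray',np.mean(t,0))
```

```text
R holes [ 680.6 -122.7] [643.7 -41.2] mid [662.2 -81.9] len 89.4 ang 114.3
R fin [ 673.5 -114.9] [645.6 -53.5] mid [659.5 -84.2] len 67.5 ang 114.4
M fin [ 549.5 -105.3] [548.5 -53.6] mid [549.  -79.5] len 51.7 ang 91.1
M hole [ 549.66515104 -115.32267202]
M footend [ 527.7 -128.8] [ 570.2 -126.4] mid [ 548.9 -127.6] len 42.5 ang 3.2
L fin [ 449.2 -116.4] [434.7 -51.3] mid [441.9 -83.9] len 66.6 ang 102.6
L hole [ 451.13752689 -125.48780982]
L footend [ 430.2 -143.5] [ 472.6 -133.1] mid [ 451.4 -138.3] len 43.6 ang 13.8
board top [501.2 298.2] [689.  248.2] mid [595.1 273.2] len 194.3 ang -14.9
bd bot [457.6 135. ] [645.9  84.7] mid [551.7 109.9] len 194.9 ang -14.9
bd L [457.6 135. ] [501.2 298.2] mid [479.4 216.6] len 168.9 ang 75.0
bd R [645.9  84.7] [689.  248.2] mid [667.5 166.5] len 169.1 ang 75.2
c [573.44139653 191.52406044]
bar top left edge [579.8 112.2] [615.6 242.7] mid [597.7 177.5] len 135.3 ang 74.7
bar top right edge [593.9 111.1] [630.9 240.5] mid [612.4 175.8] len 134.6 ang 74.1
rail top mid [620.6  95.7] [662.5 242.3] mid [641.5 169. ] len 152.4 ang 74.0
tray [ 502.94979928 -378.40679535]
```

The snapped handle is the middle one at (549, -80), yaw about 2°. The board centre is (573, 191.5), yaw -15°, and the tray centre is (503, -378). Next I hover over the snapped handle.

{"op": "step_arm", "data": {"targets": [[[0.343,-0.67,-0.1,0,0,-0.8625,1],[0.343,-0.67,-0.1,0,0,-0.8625,1],[0.343,-0.67,-0.1,0,0,-0.8625,1],[0.343,-0.67,-0.1,0,0,-0.8625,1],[0.343,-0.67,-0.1,0,0,-0.8625,1]]]}}

```text
t: 0.72
ee_pos: [292.0, 421.4, 379.3]
orientation: [-0.986, -2.983, 0.001]
ft_force: [-0.3, 0.5, -0.2]
width: 87.8
grasp_force: 0.0
```

{"op": "step_arm", "data": {"targets": [[[0.343,-0.67,-0.1,0,0,-0.8625,1],[0.343,-0.67,-0.1,0,0,-0.8625,1],[0.343,-0.67,-0.1,0,0,-0.8625,1],[0.343,-0.67,-0.1,0,0,-0.8625,1],[0.343,-0.67,-0.1,0,0,-0.8625,1]]]}}

```text
t: 1.35
ee_pos: [377.8, 253.9, 354.4]
orientation: [-1.422, -2.801, 0.0]
ft_force: [0.8, 0.5, -0.2]
width: 87.8
grasp_force: 0.0
```

{"op": "step_arm", "data": {"targets": [[[0.343,-0.67,-0.1,0,0,-0.8625,1],[0.343,-0.67,-0.1,0,0,-0.8625,1],[0.343,-0.67,-0.1,0,0,-0.8625,1],[0.343,-0.67,-0.1,0,0,-0.8625,1],[0.343,-0.67,-0.1,0,0,-0.8625,1]]]}}

```text
t: 1.98
ee_pos: [463.5, 86.4, 329.4]
orientation: [-1.827, -2.556, 0.0]
ft_force: [0.4, -0.2, 0.5]
width: 88.2
grasp_force: 0.0
```

{"op": "step_arm", "data": {"targets": [[[0.343,-0.67,-0.1,0,0,-0.8625,1],[0.343,-0.67,-0.1,0,0,-0.8625,1],[0.343,-0.67,-0.1,0,0,-0.8625,1],[0.343,-0.67,-0.1,0,0,-0.8625,1],[0.343,-0.67,-0.1,0,0,-0.8625,1]]]}}

```text
t: 2.6
ee_pos: [549.3, -81.1, 304.2]
orientation: [-2.189, -2.253, 0.0]
ft_force: [0.1, 0.4, 0.5]
width: 87.7
grasp_force: 0.0
```

Run:
```python
from h import *
d=grab('wrist','w1');o=readout.get_obs();print(o['t'],o['ee_pos'],o['orientation'],o['qpos'])
for p in [(549,-80,60),(549,-107,60),(549,-53,60),(549,-80,16)]: print(proj(d,p))
```

```text
2.65 [551.12403273 -84.07537181 304.08602631] [2.19195866e+00 2.24728591e+00 4.94156625e-04] [-1.72490435e-01  4.63181599e-01  1.84841969e+00 -1.43391808e-03
  8.27892463e-01 -1.96446736e-01]
[317.71466221 253.28828697]
[316.56430305 290.04940621]
[318.93817098 214.18958353]
[317.81196825 236.21134692]
```

View pics/w1.png

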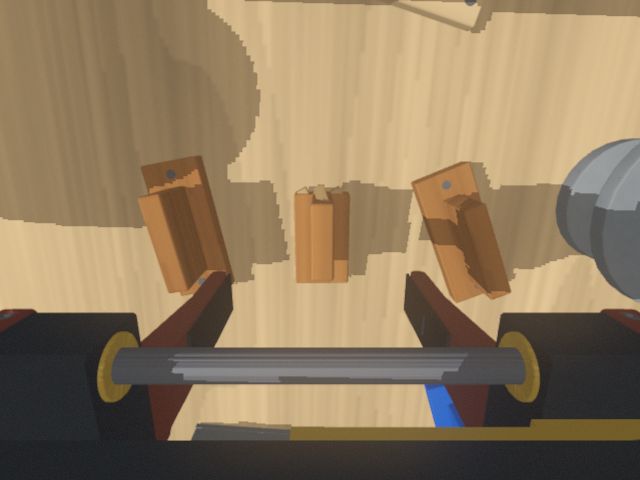

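The wrist view confirms the splintered end of the middle handle at (320,190), with its fin at about (321,240) between the open fingers. Both neighbours are clear of the fingers. Descend and grip.

{"op": "step_arm", "data": {"targets": [[[0.02,0.02,-0.5,0,0,0,1],[0,0,-0.5,0,0,0,1],[0,0,-0.5,0,0,0,1],[0,0,-0.48,0,0,0,1],[0,0,0,0,0,0,1]]]}}

```text
t: 3.28
ee_pos: [549.0, -78.7, 204.0]
orientation: [-2.184, -2.253, 0.004]
ft_force: [0.7, 0.1, 0.5]
width: 88.0
grasp_force: 0.0
```

{"op": "step_arm", "data": {"targets": [[[0,0,0,0,0,0,0],[0,0,0,0,0,0,0],[0,0,0,0,0,0,0],[0,0,0,0,0,0,0],[0,0,0,0,0,0,0]]]}}

```text
t: 3.9
ee_pos: [549.9, -78.9, 205.9]
orientation: [2.187, 2.255, 0.0]
ft_force: [0.8, -0.1, -0.0]
width: 41.3
grasp_force: 0.0
```

{"op": "step_arm", "data": {"targets": [[[0,0,0,0,0,0,0],[0,0,0,0,0,0,0],[0,0,0,0,0,0,0],[0,0,0,0,0,0,0],[0,0,0,0,0,0,0]]]}}

```text
t: 4.53
ee_pos: [549.9, -78.9, 205.7]
orientation: [2.187, 2.255, 0.0]
ft_force: [-0.0, 0.8, 0.7]
width: 15.9
grasp_force: 30.0
```

{"op": "step_arm", "data": {"targets": [[[0,0,0.5,0,0,0,0],[0,0,0.7,0,0,0,0],[-0.1,-0.6,0.6,0,0,0,0],[-0.12,-0.75,0.2,0,0,0,0],[-0.12,-0.75,0,0,0,0,0]]]}}

```text
t: 5.15
ee_pos: [532.9, -184.9, 306.9]
orientation: [2.185, 2.255, 0.001]
ft_force: [-0.2, -0.1, -0.7]
width: 16.0
grasp_force: 30.0
```

{"op": "step_arm", "data": {"targets": [[[-0.12,-0.75,0,0,0,0,0],[-0.12,-0.75,0,0,0,0,0],[-0.12,-0.75,0,0,0,0,0],[-0.12,-0.75,0,0,0,0,0],[-0.12,-0.76,0,0,0,0,0]]]}}

```text
t: 5.78
ee_pos: [502.4, -373.0, 305.5]
orientation: [-2.187, -2.255, 0.0]
ft_force: [0.1, 0.8, -0.5]
width: 15.8
grasp_force: 30.0
```

{"op": "step_arm", "data": {"targets": [[[0,0,0,0,0,-0.5,0],[0,0,-0.5,0,0,-0.5,0],[0,0,-0.5,0,0,0,0],[0,0,-0.5,0,0,0,0],[0,0,0,0,0,0,0]]]}}

```text
t: 6.4
ee_pos: [502.3, -370.4, 228.7]
orientation: [-2.261, -2.174, 0.001]
ft_force: [0.6, -0.3, 0.1]
width: 16.1
grasp_force: 30.0
```

Run:
```python
from h import *
d=grab('side','d2')
im=cv2.imread('pics/d2.png')[220:480,260:560]; cv2.imwrite('pics/d2c.png',cv2.resize(im,None,fx=2,fy=2))
```

```text
(no output)
```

View pics/d2c.png

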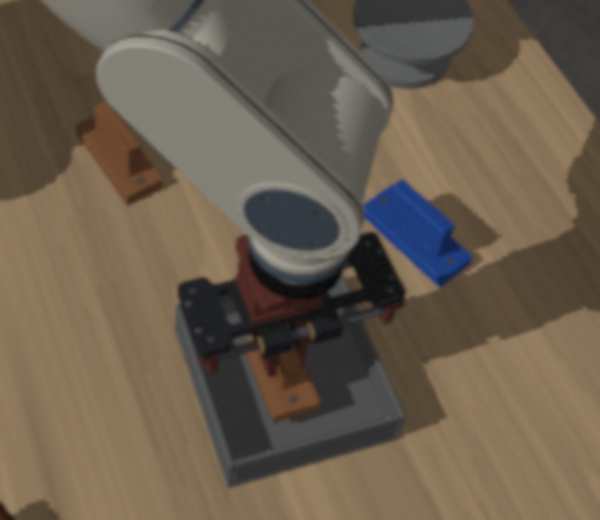

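The handle is held well inside the tray, with its foot at about (285,385) in the crop. Lower and release.

{"op": "step_arm", "data": {"targets": [[[0,0,-0.2,0,0,0,0],[0,0,-0.19,0,0,0,0],[0,0,0,0,0,0,0],[0,0,0,0,0,0,0.5],[0,0,0,0,0,0,0.5]]]}}

```text
t: 7.08
ee_pos: [502.9, -372.0, 211.3]
orientation: [2.264, 2.177, -0.0]
ft_force: [0.7, -0.7, 0.9]
width: 32.3
grasp_force: 0.0
```

{"op": "step_arm", "data": {"targets": [[[0,0,0,0,0,0,0.5],[0,0,0,0,0,0,0.5],[0,0,0.3,0,0,0,0.5],[0,0,0.7,0,0,0,0.5],[0,0,1,0,0,0,0.5]]]}}

```text
t: 7.7
ee_pos: [502.6, -371.6, 312.0]
orientation: [-2.263, -2.176, 0.001]
ft_force: [0.3, -0.7, 0.3]
width: 43.6
grasp_force: 0.0
```

{"op": "step_arm", "data": {"targets": [[[-0.12,0.58,0,0,0,0.38,1],[-0.12,0.58,0,0,0,0.38,1],[-0.12,0.58,0,0,0,0.38,1],[-0.12,0.58,0,0,0,0.38,1],[-0.12,0.58,0,0,0,0.38,1]]]}}

```text
t: 8.32
ee_pos: [472.7, -226.1, 312.3]
orientation: [2.113, 2.323, 0.001]
ft_force: [-0.2, -0.0, 0.4]
width: 87.0
grasp_force: 0.0
```

{"op": "step_arm", "data": {"targets": [[[-0.12,0.58,0,0,0,0.38,1],[-0.12,0.58,0,0,0,0.38,1],[-0.12,0.58,0,0,0,0.38,1],[-0.12,0.58,0,0,0,0.38,1],[-0.12,0.58,0,0,0,0.38,1]]]}}

```text
t: 8.95
ee_pos: [442.8, -81.1, 312.2]
orientation: [1.955, 2.458, 0.001]
ft_force: [0.3, -0.1, 0.6]
width: 88.0
grasp_force: 0.0
```

{"op": "step_arm", "data": {"targets": [[[0,0,0,0,0,0,1],[0,0,0,0,0,0,1],[0,0,0,0,0,0,1],[0,0,0,0,0,0,1],[0,0,0,0,0,0,1]]]}}

```text
t: 9.57
ee_pos: [443.0, -82.3, 311.1]
orientation: [-1.957, -2.457, 0.0]
ft_force: [-0.2, 0.1, 1.1]
width: 88.0
grasp_force: 0.0
```

Run:
```python
from h import *
d=grab('wrist','w2');s=grab('side','d3')
im=np.hstack([d['pixels'][:,:,::-1][100:400,100:500],cv2.resize(s['pixels'][:,:,::-1][330:480,330:480],(300,300))]);cv2.imwrite('pics/w2c.png',im)
o=readout.get_obs();print(o['t'],o['ee_pos'],o['orientation'])
a=np.radians(103);v=35*np.array([np.cos(a),np.sin(a)])
for k in (-1,0,1): print(proj(d,(442+k*v[0],-83+k*v[1],60)))
```

```text
9.675 [442.90975699 -82.13413224 311.09268182] [-1.95698923e+00 -2.45737675e+00  1.34859567e-04]
[316.22728886 298.26868823]
[316.15579914 252.30216101]
[316.0785372  202.62420456]
```

View pics/w2c.png

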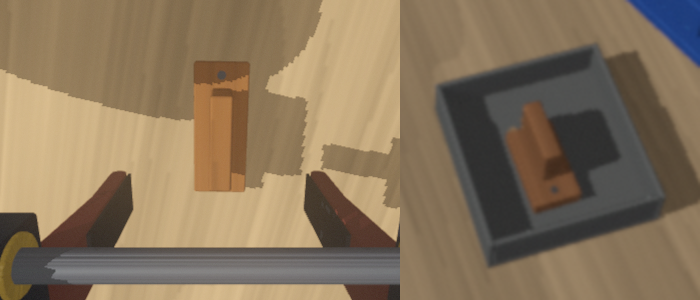

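Run:
```python
from h import *
d=load('w2')
a=np.radians(103);v=np.array([np.cos(a),np.sin(a)])
h=ray(d,(321.5,175),16)[:2];e=ray(d,(321.5,162),16)[:2]
print('hole',h,'c',h-44.7*v,'end',e,'c',e-55*v, 'fin', ray(d,(321.5,195),60)[:2]-35*v)
s=load('d3')
for k in (-44.7,44.7): print(proj(s,(442+k*v[0],-83+k*v[1],16)))
c=h-44.7*v
for k in (-44.7,44.7): print(proj(s,(c[0]+k*v[0],c[1]+k*v[1],16)))
```

```text
hole [434.8273433  -34.07018369] c [444.88265542 -77.62452559] end [432.56304009 -24.37985275] c [444.93534808 -77.97020631] fin [444.37646728 -77.18385044]
[330.59234622 310.28070062]
[308.48819509 281.2043511 ]
[331.07843924 307.86785552]
[309.02359492 278.97723788]
```

The wrist crop shows the snapped handle lying free in the tray. The whole handle is square between the fingers, with its fin at u≈321 and its hole at (321,175). Descend and grip.

{"op": "step_arm", "data": {"targets": [[[0.02,0.04,-0.53,0,0,0,1],[0,0,-0.53,0,0,0,1],[0,0,-0.53,0,0,0,1],[0,0,-0.53,0,0,0,1],[0,0,0,0,0,0,1]]]}}

```text
t: 10.3
ee_pos: [443.3, -79.8, 203.8]
orientation: [-1.954, -2.455, 0.003]
ft_force: [-0.5, 0.6, -0.1]
width: 87.6
grasp_force: 0.0
```

{"op": "step_arm", "data": {"targets": [[[0,0,0,0,0,0,0],[0,0,0,0,0,0,0],[0,0,0,0,0,0,0],[0,0,0,0,0,0,0],[0,0,0,0,0,0,0]]]}}

```text
t: 10.92
ee_pos: [443.9, -79.9, 205.4]
orientation: [1.956, 2.458, 0.0]
ft_force: [-0.8, 0.2, -0.4]
width: 41.5
grasp_force: 0.0
```

{"op": "step_arm", "data": {"targets": [[[0,0,0,0,0,0,0],[0,0,0,0,0,0,0],[0,0,0,0,0,0,0],[0,0,0,0,0,0,0],[0,0,0,0,0,0,0]]]}}

```text
t: 11.55
ee_pos: [443.9, -79.9, 205.1]
orientation: [-1.956, -2.458, 0.0]
ft_force: [0.3, -0.2, -0.2]
width: 15.5
grasp_force: 30.0
```

{"op": "step_arm", "data": {"targets": [[[0,0,0.5,0,0,0,0],[0,0,0.7,0,0,0,0],[0,0,0.6,0,0,0,0],[0.226,0.552,0.2,0,0,-0.7,0],[0.226,0.552,0,0,0,-0.7,0]]]}}

```text
t: 12.18
ee_pos: [467.0, -24.3, 306.3]
orientation: [2.076, 2.355, 0.002]
ft_force: [0.4, -0.7, -0.4]
width: 15.6
grasp_force: 30.0
```

{"op": "step_arm", "data": {"targets": [[[0.226,0.552,0,0,0,-0.7,0],[0.226,0.552,0,0,0,-0.7,0],[0.226,0.552,0,0,0,-0.7,0],[0.226,0.552,0,0,0,-0.7,0],[0.226,0.552,0,0,0,-0.7,0]]]}}

```text
t: 12.8
ee_pos: [523.1, 114.2, 305.0]
orientation: [-2.348, -2.087, 0.001]
ft_force: [0.4, 0.3, -0.2]
width: 15.6
grasp_force: 30.0
```

{"op": "step_arm", "data": {"targets": [[[0.226,0.552,0,0,0,-0.7,0],[0.226,0.552,0,0,0,-0.7,0],[0.226,0.552,0,0,0,-0.7,0],[0,0,0,0,0,0,0],[0,0,0,0,0,0,0]]]}}

```text
t: 13.42
ee_pos: [556.3, 195.6, 304.7]
orientation: [-2.492, -1.913, 0.002]
ft_force: [-0.7, -0.0, -2.1]
width: 15.8
grasp_force: 30.0
```

Run:
```python
from h import *
d=grab('wrist','w3');grab('side','d4');grab('scene','s4')
o=readout.get_obs();print(o['t'],o['ee_pos'],o['orientation'])
```

```text
13.575 [556.5393232  195.2032944  305.06383594] [-2.49340014e+00 -1.91085560e+00  1.25378653e-03]
```

View pics/w3.png

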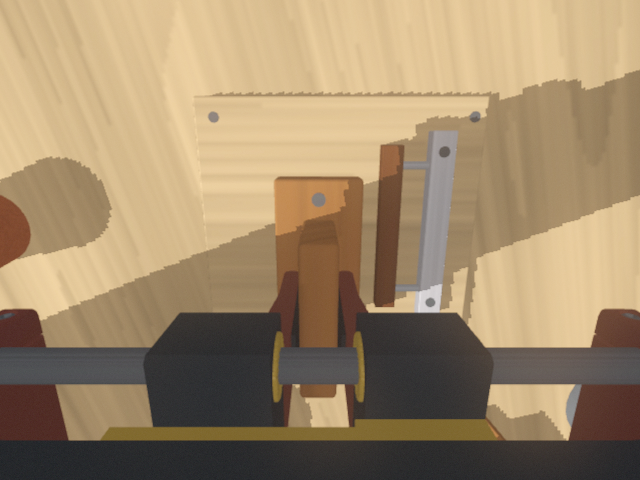

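Run:
```python
from h import *
d=load('w3')
P=lambda u,v,z: ray(d,(u,v),z)[:2]
a=P(404,147,25);b=P(395,306,25);a2=P(381,145,13);b2=P(374,305,13)
s1=P(213,117,12);s2=P(475,117,12);r1=P(444,152,25);r2=P(430,302,25)
ang=lambda v:np.degrees(np.arctan2(v[1],v[0]))
print('bar R',ang(a-b),np.linalg.norm(a-b),'L',ang(a2-b2),'screws',ang(s2-s1),np.linalg.norm(s2-s1),'rail',ang(r1-r2))
t=np.radians(-15);X=np.array([np.cos(t),np.sin(t)]);Y=np.array([-X[1],X[0]])
for n,p in dict(barR=(a+b)/2,barL=(a2+b2)/2,rail=(r1+r2)/2,scr=(s1+s2)/2,hole=P(318,200,116)).items():
    print(n,p,'rel tcp in board axes',(p-[556.5,195.2])@X,(p-[556.5,195.2])@Y)
f1,f2=P(275,178,116),P(363,178,116);print('foot end ang',ang(f2-f1),np.linalg.norm(f2-f1))
```

```text
bar R 75.57109041765575 126.23027676395307 L 75.30436220322201 screws -14.91241770078883 194.49516030866255 rail 75.19793115517183
barR [618.24397419 186.20647299] rel tcp in board axes 61.96779536423519 7.293436435990681
barL [603.37299788 188.17714086] rel tcp in board axes 47.09348889987501 5.34806353622121
rail [646.09942283 178.85140513] rel tcp in board axes 90.7777242409133 7.398507053126323
scr [597.97319055 279.00129558] rel tcp in board axes 18.370654552625428 91.6798872492003
hole [568.01627139 240.44210934] rel tcp in board axes -0.5856555748682977 46.68115221098689
foot end ang -14.89409696093721 42.2007215534917
```

The wrist view shows the bar at (390,225), parallel to the handle foot (hole at (318,200)) with a gap of about 24.5 mm. The handle needs about +4.5 mm along board y. Lower toward the board.

{"op": "step_arm", "data": {"targets": [[[0.02,0.09,-0.4,0,0,0,0],[0,0,-0.5,0,0,0,0],[0,0,-0.5,0,0,0,0],[0,0,-0.26,0,0,0,0],[0,0,0,0,0,0,0]]]}}

```text
t: 14.2
ee_pos: [557.5, 200.4, 220.7]
orientation: [-2.493, -1.911, 0.004]
ft_force: [-0.0, -0.4, -0.7]
width: 16.3
grasp_force: 30.0
```

{"op": "step_arm", "data": {"targets": [[[0,0,-0.04,0,0,0,0],[0,0,-0.02,0,0,0,0],[0,0,0,0,0,0,0],[0,0,0,0,0,0,0],[0,0,0,0,0,0,0]]]}}

```text
t: 14.82
ee_pos: [557.9, 200.6, 219.4]
orientation: [2.493, 1.912, 0.0]
ft_force: [0.2, 0.4, -0.5]
width: 15.9
grasp_force: 30.0
```

{"op": "step_arm", "data": {"targets": [[[0,0,-0.02,0,0,0,0],[0,0,-0.02,0,0,0,0],[0,0,0,0,0,0,0],[0,0,0,0,0,0,0],[0,0,0,0,0,0,0]]]}}

```text
t: 15.45
ee_pos: [557.9, 200.6, 217.1]
orientation: [-2.493, -1.912, 0.0]
ft_force: [-0.5, -0.2, -0.3]
width: 16.5
grasp_force: 30.0
```

{"op": "step_arm", "data": {"targets": [[[0,0,-0.015,0,0,0,0],[0,0,0,0,0,0,0],[0,0,0,0,0,0,0],[0,0,0,0,0,0,0],[0,0,0,0,0,0,0]]]}}

```text
t: 16.08
ee_pos: [557.9, 200.6, 217.1]
orientation: [2.493, 1.912, 0.0]
ft_force: [-1.9, -1.0, 6.6]
width: 15.9
grasp_force: 30.0
```

{"op": "step_arm", "data": {"targets": [[[0,0,0.01,0,0,0,0],[0.1,-0.026,0,0,0,0,0],[0.1,-0.026,0,0,0,0,0],[0.1,-0.026,0,0,0,0,0],[0.08,-0.02,0,0,0,0,0]]]}}

```text
t: 16.7
ee_pos: [576.4, 195.9, 217.2]
orientation: [-2.492, -1.911, 0.003]
ft_force: [-5.5, 1.1, 7.8]
width: 15.6
grasp_force: 30.0
```

{"op": "step_arm", "data": {"targets": [[[0,0,0,0,0,0,0],[0,0,0,0,0,0,0],[0.04,-0.01,0,0,0,0,0],[0,0,0,0,0,0,0],[0,0,0,0,0,0,0]]]}}

```text
t: 17.32
ee_pos: [578.3, 195.4, 217.2]
orientation: [-2.492, -1.911, 0.002]
ft_force: [-5.0, 2.0, 7.8]
width: 15.7
grasp_force: 30.0
```

{"op": "step_arm", "data": {"targets": [[[0,0,0.01,0,0,0,0],[0,0,0,0,0,0,0],[0,0,0,0,0,0,0],[0,0,0,0,0,0,0],[0,0,0,0,0,0,0]]]}}

```text
t: 17.95
ee_pos: [578.9, 195.2, 217.3]
orientation: [-2.493, -1.912, 0.0]
ft_force: [0.3, -0.5, -1.2]
width: 16.1
grasp_force: 30.0
```

Run:
```python
from h import *
d=grab('wrist','w4');s=grab('side','d5')
im=np.hstack([d['pixels'][:,:,::-1][80:400,200:520],cv2.resize(s['pixels'][:,:,::-1][150:250,290:410],(384,320))]);cv2.imwrite('pics/w4c.png',im)
```

```text
(no output)
```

View pics/w4c.png

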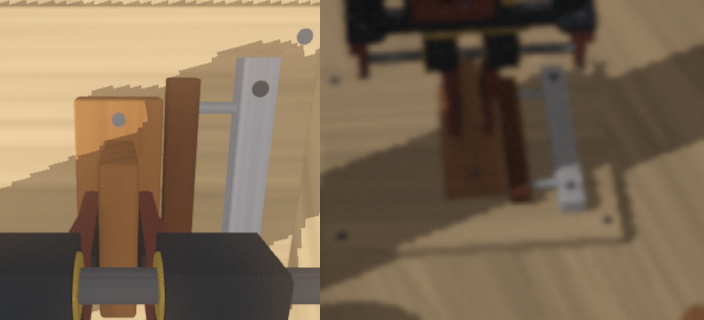

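The wrist crop shows the foot parallel to the bar with a gap of 2–3 mm. The bar overhangs the foot's far end by about 10 mm, so the handle is centred. Press gently.

{"op": "step_arm", "data": {"targets": [[[0.04,-0.01,0,0,0,0,0],[0.04,-0.01,0,0,0,0,0],[0.04,-0.01,0,0,0,0,0],[0,0,0,0,0,0,0],[0,0,0,0,0,0,0]]]}}

```text
t: 18.68
ee_pos: [584.7, 193.7, 217.3]
orientation: [-2.493, -1.912, 0.001]
ft_force: [-4.2, -0.4, 1.0]
width: 15.6
grasp_force: 30.0
```

{"op": "step_arm", "data": {"targets": [[[0,0,0,0,0,0,0],[0,0,0,0,0,0,0],[0,0,0,0,0,0,0],[0,0,0,0,0,0,0],[0,0,0,0,0,0,0]]]}}

```text
t: 19.3
ee_pos: [584.8, 193.6, 217.3]
orientation: [-2.493, -1.912, 0.001]
ft_force: [-3.6, 0.7, 0.2]
width: 15.9
grasp_force: 30.0
```

{"op": "step_arm", "data": {"targets": [[[0.04,-0.011,0,0,0,0,0],[0.04,-0.011,0,0,0,0,0],[0.04,-0.011,0,0,0,0,0],[0.016,-0.004,0,0,0,0,0],[0,0,0,0,0,0,0]]]}}

```text
t: 19.92
ee_pos: [591.6, 191.8, 217.3]
orientation: [-2.493, -1.911, 0.001]
ft_force: [-6.2, 0.2, 1.3]
width: 15.4
grasp_force: 30.0
```

{"op": "step_arm", "data": {"targets": [[[0,0,0,0,0,0,0],[0,0,0,0,0,0,0],[0,0,0,0,0,0,0],[0,0,0,0,0,0,0],[0,0,0,0,0,0,0]]]}}

```text
t: 20.55
ee_pos: [591.6, 191.8, 217.3]
orientation: [-2.493, -1.911, 0.001]
ft_force: [-5.6, 0.0, 1.0]
width: 16.1
grasp_force: 30.0
```

Run:
```python
from h import *
d=grab('wrist','w5')
o=readout.get_obs();print(o['ee_pos'],o['ft_force'],o['grasp_force'])
cv2.imwrite('pics/w5c.png',d['pixels'][:,:,::-1][80:400,200:520])
```

```text
[591.62092493 191.79740736 217.33990061] [-4.63349954  0.21255214  0.91466889] 29.994952976703644
```

View pics/w5c.png

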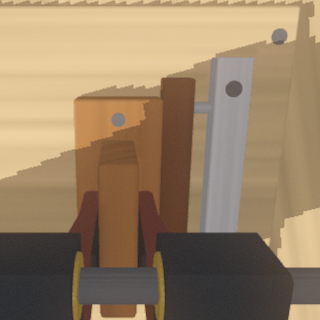

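The foot is flush against the bar at (162,150). The bar-to-rail gap has roughly halved, from 37 px to 17 px, and the push is about 5.5 N. I'm handing in.

```bash
python3 -c "
from h import *
print(ctrl.close_job())"
```

```text
the job is handed in; nothing more can be done
None
```

The job is handed in (no verdict came back): the snapped handle lies released in the tray, and a whole one is still held flat and flush against the middle of the stop bar, pressed to about half travel with about 5.5 N.

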